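# Pack two furniture-hardware kits on a two-tier stand

## Task

Make up the two hardware kits on the two-tier stand. First put the lower kit, the pale wooden foot and the yellow brass knob, upright on the plywood floor of the stand; then set the grey tray on the stand so that all four corner holes drop over the four pins and it sits down level on the posts; then put the upper kit, the dark wooden foot and the green block, upright inside that tray. Leave the white knob, the blue block, the cork sanding block and the red tin where they are.

Things in the scene. Friction and masses are not known exactly. Their poses are not given: they have to be found in the camera images.
- stand: fixed lower tier: plywood floor 210 x 150 mm (its x, y), top face at z 5 mm, rim 4 mm thick, top at z 11. At (+-88, +-60) mm four dark posts, 26 mm diameter, flat shoulders at z 46 carrying the tray; on each a brass pin, 10 mm diameter, tapered over its top 8 mm to 3 mm, top at z 66. Open above between the posts. Origin: middle of the footprint at bench height, z up, x the long side.
- tray: loose grey tray, 210 x 150 mm (x, y), 0.35 kg; floor 5 mm, rim 4 mm thick, top at z 17; four 17 mm through holes at (+-88, +-60) mm. Handle: red upright fin over the middle, 12 mm thick in x, 70 long in y, top at z 47; free area about 95 x 142 mm each side of it, less the corner pins. Fits either way round. Origin: middle of underside, z up; seated, it is 46 mm above the stand's origin.
- foot_pale: pale cream wooden foot: short turned round furniture foot, 44 mm in diameter between heights 5 and 28 mm (slightly narrower at the bottom, chamfered at the top), 34 mm tall, standing upright. Origin: centre of its underside, z up.
- knob_brass: brass knob (bright golden yellow): round mushroom-shaped cabinet knob, 30 mm tall, standing on its 28 mm flange: thin 18 mm neck below, head 34 mm in diameter between heights 16 and 26 mm (grip the head). Origin: centre of its underside, z up.
- foot_dark: very dark brown wooden foot: short turned round furniture foot, 44 mm in diameter between heights 5 and 28 mm (slightly narrower at the bottom, chamfered at the top), 34 mm tall, standing upright. Origin: centre of its underside, z up.
- block_green: green-painted block: rectangular corner block with two dark dots on top, 54 x 28 x 30 mm (its x, y, z); x is the long direction, gripped across the 28 mm. Origin: centre of its underside, z up.
- knob_white: white ceramic knob, not wanted in a kit, to be left alone: round mushroom-shaped cabinet knob, 30 mm tall, standing on its 28 mm flange: thin 18 mm neck below, head 34 mm in diameter between heights 16 and 26 mm (grip the head). Origin: centre of its underside, z up.
- block_blue: blue-painted block, not wanted, to be left alone: rectangular corner block with two dark dots on top, 54 x 28 x 30 mm (its x, y, z); x is the long direction, gripped across the 28 mm. Origin: centre of its underside, z up.
- sanding_block: cork sanding block with a rust-brown underside, 60 x 36 x 26 mm (its x, y, z), to be left alone. Origin: centre of its underside.
- tin: red round tin, 48 mm in diameter, 32 mm tall, to be left alone. Origin: centre of its underside.
Mind the look-alikes: they are no part of the job. What is shaped like the foot_dark but pink or purple is not meant.

How it is judged:
By the outcome, as a careful person would: the job done as asked, in the order asked, and still so for the second after the job is handed in, with the robot touching nothing.
It also fails if it takes over 136 s, if anything falls off the work surface, if the arm or the gripper's body presses on something with over 40 N, if the wrist force passes 120 N, or if a joint passes its speed limit or range.

## Robot

A 6-joint arm with a two-finger parallel gripper is mounted at the origin on the work surface. World frame = base frame: x ahead of the robot, y to its left, z up, the work surface at z = 0. Lengths are in m, angles in rad, forces in N, time in s.
With the tool pointing down it reaches from about 0.4 to 0.825 m from the base axis. Payload 7 kg.
Tool frame: the origin (TCP) lies on the centre line of the jaws, within the pads' length; the fingertips stand tip_reach ahead of it and the grasp point (between the pads) is the TCP (tip_reach is the distance from the TCP to the fingertips, in m); z points along the fingers, y is the line along which they close (so a half turn about z gives the same grasp; the last joint's range is limited). The gripper opens to 88 mm and grips with 3 to 60 N. Pads are 19 mm wide; open, the fingers measure 130 mm over their backs; the gripper's body (78 mm by 193 mm) begins 47 mm behind the grasp point.
Start: joints at [1.404, 0.359, 0.012, 0, -1.224, -0.288], TCP at [0.297, 0.606, 0.217] pointing down, gripper open.
Joint ranges: [-3.07, 3.07], [-1.43, 2.12], [-1.02, 1.25], [-3.03, 1.67], [-3.05, -0], [-3.03, 3.03]. Speed limits (rad/s): [2.39, 2.39, 3.01, 3.14, 3.14, 3.14].

## Interface

Orientations are given as [roll, pitch, yaw] about the fixed x, y, z axes, in that order (R = Rz(yaw) Ry(pitch) Rx(roll)).
In Python, from station import get_state, grab_frame, calibration, job_done, find_in, mark_of, tip_reach gives the robot as it stands.
- The arm moves only by the shell command python3 -m handwheel 'ROWS' [OPENING] [FORCE]. ROWS is JSON, a list of rows, each an object with "delta_pos": the shift along the world's x, y, z in units of 30 mm (1.0 is 30 mm), a list of three; "dr": the turn, a rotation vector about the world's x, y, z in degrees, a list of three. In form: [{"delta_pos": [tx, ty, tz], "dr": [rx, ry, rz]}, ...]. A call has 1 to 10 rows; each row shifts and turns the commanded pose from where the row before left it; what a row does not reach is not made up. A row lasts 1/10 s, in which the tool goes at most 50 mm and 8.59 degrees, less where a joint would pass 70% of its speed; a pose out of reach is approached as far as the arm can. A call is refused whole if a number of a shift passes 1 or a number of a turn 8.59, either way. A call with a gripper value outside its range is refused whole. OPENING is the closure, from -1 (fully open) to 1 (shut), set as the call begins (- or left out, the last holds). The fingers move at their own pace and stop on an object; FORCE is the grip in N (left out, the last holds). Time passes only in rows, so rows that do not move let the fingers close. It gives the time, the measured TCP pose, the force, the opening and the grip force at its end, in the units of the state.
- get_state(): the state, without advancing time (a new reading comes with each control period).
- grab_frame(name): name is "scene" or "side" or "wrist"; returns the picture (480x640x3 uint8, red, green, blue); there is no depth.
- calibration(name): a dict with "fx", "fy", "cx", "cy" (pixels), "k1" (the pictures are not rectified: a ray, as slopes to the right and down, at radius r is drawn at 1 + k1 r^2 times it, then the intrinsics apply), "extrinsics" (4x4, takes a point from world to camera coordinates). Camera axes: x right, y down, z forward; pixel columns grow to the right and rows downward; lengths in m; the calibration is good to about 2 mm. A picture is of the moment at which its call begins: read the wrist's pose just before it. calibration takes no time and is no camera call; for the wrist camera it gives the pose at the moment of the call.
- job_done(): hands the job in; it is judged then, once.
Trained networks look in the newest picture that a camera, given by its name, has taken for a name from the list of things; names that differ only in an ending like _2 or _b are one class to them, and where a whole thing is asked for, a point or a joint stands for the part that bears it (a point fixed in the world has none). Each returns a list of dicts, best first, with "conf" (0 to 1); they miss things now and then, are a little off and sometimes report something else, mostly with a low value. They report only what shows in the picture. A call takes as long as a camera call. They do not tell look-alikes from the thing itself.
- find_in(camera, query): "location" ([column, row] in pixels, amid what is visible of it).
- mark_of(camera, query): "location" ([column, row] in pixels: a listed point, or the origin of a listed thing).
The state is a dict: "t": time; "q": joint angles; "qd": joint speeds; "joint_efforts": joint torques, N m; "eef_pos": TCP position; "ee_rot": TCP orientation; "force": force on the tool from outside, world axes, zero at the start; "moment": the same for the moment, N m; "width": finger opening in m; "gripper_force": force on a finger pad.
Only numpy, scipy, OpenCV 4.12 (cv2) and the standard library are available. Lean on these libraries where they do the work, as an engineer would, in place of code of your own. Each camera call takes 0.05 s, during which the arm holds its last target. There are 200 camera calls.

## Working session

There is one attempt and no reset: what is moved stays moved. The work goes in short steps, Python scripts to look and compute and a shell command to move; the robot and the scene stay as the last step left them, time stands still between calls to the robot, and variables do not carry over. Pictures are saved under pics/ and viewed, at most 14 in all, crops included, and the job is handed in when it is done.

```bash
mkdir -p pics; ls
cat > h.py <<'E'
import numpy as np, cv2
from station import *
def shot(cam,name):
    c=calibration(cam); im=grab_frame(cam); cv2.imwrite(f'pics/{name}.png',im[:,:,::-1]); return c,im
def ray(c,uv):
    x,y=(uv[0]-c['cx'])/c['fx'],(uv[1]-c['cy'])/c['fy']
    p=np.array([x,y])
    for _ in range(20): p=np.array([x,y])/(1+c['k1']*(p@p))
    E=np.array(c['extrinsics']); R,t=E[:3,:3],E[:3,3]
    return -R.T@t, R.T@np.array([p[0],p[1],1])
def at(c,uv,z):
    o,d=ray(c,uv); return (o+d*(z-o[2])/d[2])[:3]
def proj(c,P):
    E=np.array(c['extrinsics']); q=E[:3,:3]@np.array(P)+E[:3,3]; s=q[:2]/q[2]; s=s*(1+c['k1']*(s@s))
    return np.array([c['fx']*s[0]+c['cx'],c['fy']*s[1]+c['cy']])
E
python3 - <<'E'
from h import *
np.set_printoptions(precision=4,suppress=True)
print(get_state(), tip_reach)
for cam in ('scene','side','wrist'):
    c,im=shot(cam,cam+'0')
    print(cam,{k:c[k] for k in('fx','cx','cy','k1')}); o,d=ray(c,(320,240)); print(o,d)
    if cam=='wrist': continue
    for n in 'stand tray foot_pale knob_brass foot_dark block_green knob_white block_blue sanding_block tin'.split():
        for r in mark_of(cam,n)[:3]: print(n,round(r['conf'],2),np.round(r['location']),at(c,r['location'],0)[:2])
E
```

```text
pics
{'t': 0.0, 'q': array([ 1.4041,  0.3594,  0.0111, -0.0004, -1.2241, -0.2881]), 'qd': array([ 0.0011,  0.0008,  0.0012, -0.0014, -0.0003,  0.0002]), 'joint_efforts': array([  0.0028, -58.2727,  29.3048,   6.9966,   0.007 ,  -0.0001]), 'eef_pos': array([0.2963, 0.6059, 0.2158]), 'ee_rot': array([ 3.14  , -0.0001, -0.455 ]), 'force': array([ 0.5002,  0.0254, -0.7628]), 'moment': array([ 0.0419, -0.024 ,  0.0655]), 'gripper_force': 0.0, 'width': 0.08781083989939731} 0.019
scene {'fx': 578.6100574498392, 'cx': 320.62573291774294, 'cy': 239.10373644205112, 'k1': -0.1584441605672812}
[ 1.0463 -0.4444  0.8338] [-0.4544  0.4194 -0.7859]
stand 0.83 [424. 150.] [0.5356 0.325 ]
tray 0.58 [149. 327.] [ 0.5051 -0.3336]
tray 0.27 [424. 147.] [0.5319 0.3324]
foot_pale 0.57 [350. 205.] [0.5418 0.1014]
knob_brass 0.57 [272. 266.] [ 0.5493 -0.1016]
foot_dark 0.97 [348. 325.] [ 0.7263 -0.0871]
foot_dark 0.81 [297. 347.] [ 0.6985 -0.1755]
foot_dark 0.66 [309. 298.] [ 0.6437 -0.0981]
block_green 0.66 [311. 235.] [ 0.5451 -0.0034]
knob_white 0.62 [282. 206.] [0.4534 0.0023]
block_blue 0.96 [236. 230.]
[... 246 characters left out ...]
 -0.5682 -0.7257]
stand 0.82 [211. 438.] [0.5358 0.335 ]
tray 0.7 [436. 171.] [ 0.5082 -0.3313]
foot_pale 0.77 [307. 311.] [0.5418 0.1094]
knob_brass 0.73 [364. 228.] [ 0.5551 -0.1012]
foot_dark 0.87 [322. 181.] [ 0.6969 -0.1754]
foot_dark 0.64 [283. 203.] [ 0.7247 -0.077 ]
foot_dark 0.58 [323. 209.] [ 0.6482 -0.1052]
block_green 0.64 [339. 262.] [ 0.5508 -0.0032]
knob_white 0.9 [387. 289.] [0.4533 0.0049]
block_blue 0.59 [420. 251.] [ 0.4424 -0.1025]
sanding_block 0.81 [291. 240.] [ 0.6524 -0.0028]
tin 0.89 [362. 342.] [0.44   0.1122]
wrist {'fx': 388.36514034122933, 'cx': 319.6886238829705, 'cy': 236.5254078823907, 'k1': 0.02235799554626266}
[0.3713 0.57   0.3842] [-0.2819  0.1369 -0.9497]
```

View pics/scene0.png

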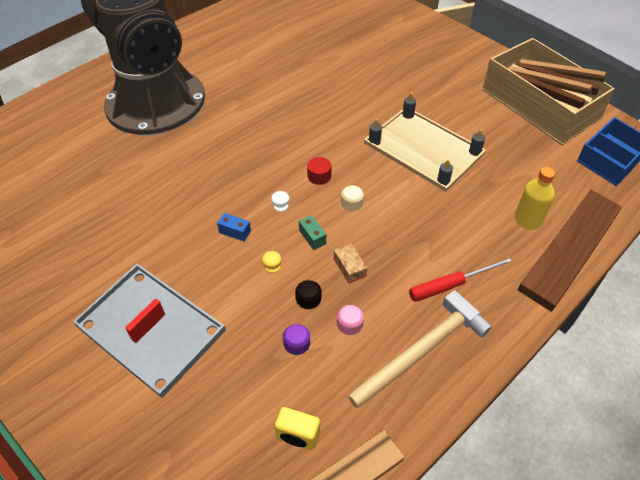

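View pics/side0.png

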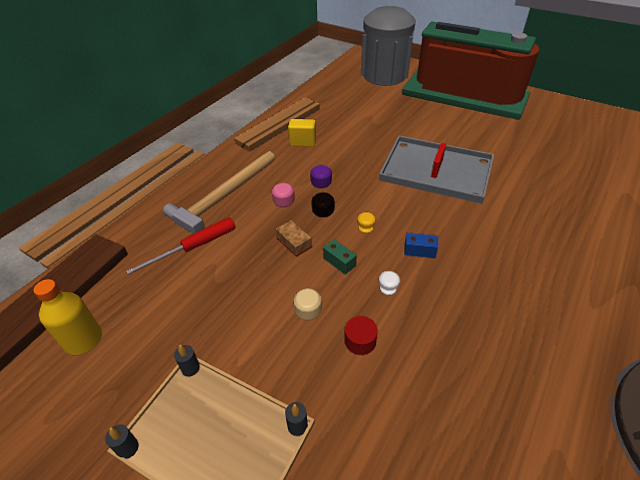

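The dark-brown foot is at scene (308,294); purple (297,338) and pink (350,318) are look-alikes. The stand's pins are near (409,96), (376,123), (446,162) and (478,133). The tray holes are near (137,270), (212,330), (160,383) and (88,324).

Run:
```python
from h import *
np.set_printoptions(precision=4,suppress=True)
c=calibration('scene')
def rect(uv,z,n):
    P=np.array([at(c,p,z)[:2] for p in uv]); m=P.mean(0)
    print(n,m); 
    for i in range(4):
        e=P[(i+1)%4]-P[i]; print('  edge',np.linalg.norm(e),np.degrees(np.arctan2(e[1],e[0]))%180)
rect([(409,96),(376,123),(446,162),(478,133)],.066,'stand')
rect([(137,270),(212,330),(160,383),(88,324)],.004,'tray')
import cv2
im=cv2.imread('pics/scene0.png'); hsv=cv2.cvtColor(im,cv2.COLOR_BGR2HSV)
m=cv2.inRange(hsv,(60,80,20),(95,255,255)); m[:200]=0;m[260:]=0;m[:,:290]=0;m[:,340:]=0
P=np.array([at(c,(x,y),.03)[:2] for y,x in np.argwhere(m)]); d=P-P.mean(0); u=np.linalg.svd(d,full_matrices=0)[2][0]
print(P.mean(0),np.degrees(np.arctan2(u[1],u[0]))%180, len(P))
print([at(c,p,.03)[:2] for p in((307,218),(319,238),(326,238),(313,220))])
```

```text
stand [0.5372 0.3201]
  edge 0.11779957941124387 96.58093449183754
  edge 0.16977328904878808 5.682411454909818
  edge 0.11522539527353637 94.57125918026999
  edge 0.17387418757396217 4.831757060626387
tray [ 0.5035 -0.3332]
  edge 0.1914544451379782 8.335517182397483
  edge 0.11972831275293597 100.08978639007346
  edge 0.17551134317969205 10.975692270225835
  edge 0.12928125088630235 107.1428926275082
[ 0.5595 -0.0137] 160.83423050000607 494
[array([0.528 , 0.0019]), array([ 0.577 , -0.0137]), array([ 0.5855, -0.0046]), array([0.5389, 0.0067])]
```

```bash
python3 -m handwheel '[{"delta_pos":[0.48,-0.98,-0.12],"dr":[0,0,1.85]},{"delta_pos":[0.48,-0.98,-0.12],"dr":[0,0,1.85]},{"delta_pos":[0.48,-0.98,-0.12],"dr":[0,0,1.85]},{"delta_pos":[0.48,-0.98,-0.12],"dr":[0,0,1.85]},{"delta_pos":[0.48,-0.98,-0.12],"dr":[0,0,1.85]},{"delta_pos":[0.48,-0.98,-0.12],"dr":[0,0,1.85]},{"delta_pos":[0.48,-0.98,-0.12],"dr":[0,0,1.85]},{"delta_pos":[0.48,-0.98,-0.12],"dr":[0,0,1.85]},{"delta_pos":[0.48,-0.98,-0.12],"dr":[0,0,1.85]}]' -1 30
python3 -m handwheel '[{"delta_pos":[0.48,-0.98,-0.12],"dr":[0,0,1.85]},{"delta_pos":[0.48,-0.98,-0.12],"dr":[0,0,1.85]},{"delta_pos":[0.48,-0.98,-0.12],"dr":[0,0,1.85]},{"delta_pos":[0.48,-0.98,-0.12],"dr":[0,0,1.85]},{"delta_pos":[0.48,-0.98,-0.12],"dr":[0,0,1.85]},{"delta_pos":[0.48,-0.98,-0.12],"dr":[0,0,1.85]},{"delta_pos":[0.48,-0.98,-0.12],"dr":[0,0,1.85]},{"delta_pos":[0.48,-0.98,-0.12],"dr":[0,0,1.85]},{"delta_pos":[0,0,0],"dr":[0,0,0]},{"delta_pos":[0,0,0],"dr":[0,0,0]}]'
cat >> h.py <<'E'
def look(cam,name,ob,z=0,k=4):
    np.set_printoptions(precision=4,suppress=True)
    s=get_state(); print('tcp',s['eef_pos'],'yaw',np.degrees(s['ee_rot']),'t',s['t'])
    c,im=shot(cam,name)
    for n in ob:
        for r in mark_of(cam,n)[:k]: print(n,round(r['conf'],2),np.round(r['location']),at(c,r['location'],z))
    return c,im
E
python3 -c "
from h import *
look('wrist','w1',['foot_pale','knob_white','tin','block_green','sanding_block','knob_brass'])"
```

```text
t: 2.05
eef_pos: [0.4266, 0.3406, 0.1845]
ee_rot: [-3.141, -0.0, -0.163]
force: [1.2, 0.7, 1.3]
width: 0.0879
gripper_force: 0.0
t: 3.05
eef_pos: [0.5415, 0.1059, 0.1555]
ee_rot: [3.142, 0.0, 0.092]
force: [1.1, 0.3, 0.3]
width: 0.0874
gripper_force: 0.0
tcp [0.5415 0.1059 0.1555] yaw [179.9958   0.0092   5.2695] t 3.05
foot_pale 0.66 [316. 212.] [0.5429 0.1096 0.    ]
knob_white 0.69 [425. 316.] [ 0.4533 -0.001   0.    ]
knob_white 0.19 [ 55. 200.] [0.5335 0.3284 0.    ]
tin 0.76 [306. 319.] [0.44   0.1097 0.    ]
sanding_block 0.59 [468. 100.] [ 0.6434 -0.0009  0.    ]
knob_brass 0.58 [562. 228.] [ 0.5482 -0.103   0.    ]
```

View pics/w1.png

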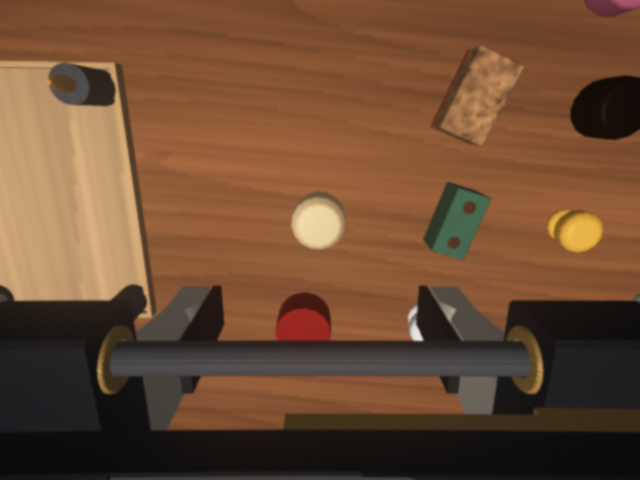

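```bash
cat >> h.py <<'E'
def blob(c,im,lo,hi,box,z):
    """centroid and long-axis angle of a colour blob, top face at z"""
    hsv=cv2.cvtColor(im,cv2.COLOR_RGB2HSV); m=cv2.inRange(hsv,lo,hi); k=np.zeros_like(m); x0,y0,x1,y1=box; k[y0:y1,x0:x1]=255; m&=k
    n,l,s,ct=cv2.connectedComponentsWithStats(m); i=1+np.argmax(s[1:,4])
    cn=cv2.findContours((l==i).astype(np.uint8),0,1)[0][0][:,0]
    P=np.array([at(c,p,z)[:2] for p in cn.astype(float)]).astype(np.float32); r=cv2.minAreaRect(P*1000)
    print('blob px',ct[i],s[i],'xy',at(c,ct[i],z)[:2],'rect mm',r)
E
python3 - <<'E'
from h import *
np.set_printoptions(precision=4,suppress=True)
c=calibration('wrist'); im=cv2.imread('pics/w1.png')[:,:,::-1].copy()
print(im[222,318],im[225,460],im[232,580])
blob(c,im,(15,30,130),(35,150,255),(285,190,350,255),.031)
blob(c,im,(60,60,30),(95,255,255),(420,175,500,262),.03)
blob(c,im,(18,160,120),(32,255,255),(540,200,610,260),.022)
print(proj(c,[.5429,.1065,.034]))
E
```

```text
[236 213 163] [ 70 106  80] [231 180  71]
blob px [317.699  222.8225] [ 291  197   55   53 2259] xy [0.542 0.109] rect mm ((541.4448852539062, 108.74241638183594), (42.188751220703125, 42.26560974121094), 5.455772876739502)
blob px [460.0513 222.6257] [ 433  189   57   70 1870] xy [ 0.5524 -0.0017] rect mm ((551.4801025390625, -1.7945423126220703), (26.804540634155273, 52.28375244140625), 77.8269271850586)
blob px [575.2137 229.9397] [ 547  210   56   42 1708] xy [ 0.5531 -0.0974] rect mm ((554.2820434570312, -97.20663452148438), (44.7648811340332, 32.74192810058594), 55.71815872192383)
[321.0331 223.0742]
```

The pale foot's disc is centred at pixel (318,222), the green block is at (460,222), and the brass knob is at the far right.

```bash
python3 -m handwheel '[{"delta_pos":[0,0.1,-0.9],"dr":[0,0,0]},{"delta_pos":[0,0,-0.9],"dr":[0,0,0]},{"delta_pos":[0,0,-0.9],"dr":[0,0,0]},{"delta_pos":[0,0,-0.9],"dr":[0,0,0]},{"delta_pos":[0,0,-0.85],"dr":[0,0,0]},{"delta_pos":[0,0,0],"dr":[0,0,0]},{"delta_pos":[0,0,0],"dr":[0,0,0]}]'
python3 -m handwheel '[{"delta_pos":[0,0,0],"dr":[0,0,0]},{"delta_pos":[0,0,0],"dr":[0,0,0]},{"delta_pos":[0,0,0],"dr":[0,0,0]},{"delta_pos":[0,0,0],"dr":[0,0,0]},{"delta_pos":[0,0,0],"dr":[0,0,0]},{"delta_pos":[0,0,0],"dr":[0,0,0]},{"delta_pos":[0,0,0],"dr":[0,0,0]},{"delta_pos":[0,0,0],"dr":[0,0,0]}]' 1 30
```

```text
t: 4.1
eef_pos: [0.5414, 0.1098, 0.0223]
ee_rot: [3.141, 0.001, 0.095]
force: [1.1, 0.3, 1.2]
width: 0.0878
gripper_force: 0.0
t: 4.9
eef_pos: [0.5419, 0.1097, 0.0233]
ee_rot: [3.141, -0.001, 0.095]
force: [-6.9, 3.2, 26.2]
width: 0.0293
gripper_force: 12.8
```

```bash
python3 -c "
from h import *
print(get_state())
c,im=look('wrist','w2',['foot_pale'])
c,im2=look('scene','s2',['foot_pale'])
c,im3=look('side','d2',['foot_pale'])
a=cv2.resize(im2[130:280,250:450],(800,600))[:, :]
b=cv2.resize(im3[200:350,210:410],(800,600))
v=np.vstack([np.hstack([a,b]),np.hstack([cv2.resize(im,(800,600)),np.zeros_like(a)])])
cv2.imwrite('pics/m2.png',cv2.resize(v,(800,600),interpolation=cv2.INTER_AREA)[:,:,::-1])"
```

```text
{'t': 4.9, 'q': array([ 5.54438896e-01,  3.63693369e-01, -4.91878715e-01,  9.16689195e-04,
       -7.14457420e-01,  1.11043959e+00]), 'qd': array([ 0.00349829, -0.01970043,  0.01855255, -0.00735983,  0.01618061,
       -0.00088754]), 'joint_efforts': array([  0.12920786, -37.05302596,  17.27870643,   3.17889735,
         2.8120999 ,   0.06587487]), 'eef_pos': array([0.54189074, 0.10968573, 0.02333039]), 'ee_rot': array([ 3.14139467e+00, -9.53878152e-04,  9.47745320e-02]), 'force': array([-6.87771743,  3.17537303, 26.17007966]), 'moment': array([2.04441835, 2.48676854, 0.09042857]), 'gripper_force': 12.805217632994754, 'width': 0.029320406599780507}
tcp [0.5419 0.1097 0.0233] yaw [179.9887  -0.0547   5.4302] t 4.9
foot_pale 0.84 [321. 277.] [0.5413 0.109  0.    ]
tcp [0.5433 0.11   0.0244] yaw [-179.9938   -0.2117    5.4867] t 5.0
foot_pale 0.6 [348. 205.] [ 0.5382  0.0993 -0.    ]
tcp [0.5436 0.1102 0.0244] yaw [-179.9632   -0.2579    5.4755] t 5.1
foot_pale 0.76 [304. 314.] [0.5425 0.1162 0.    ]
```

View pics/m2.png

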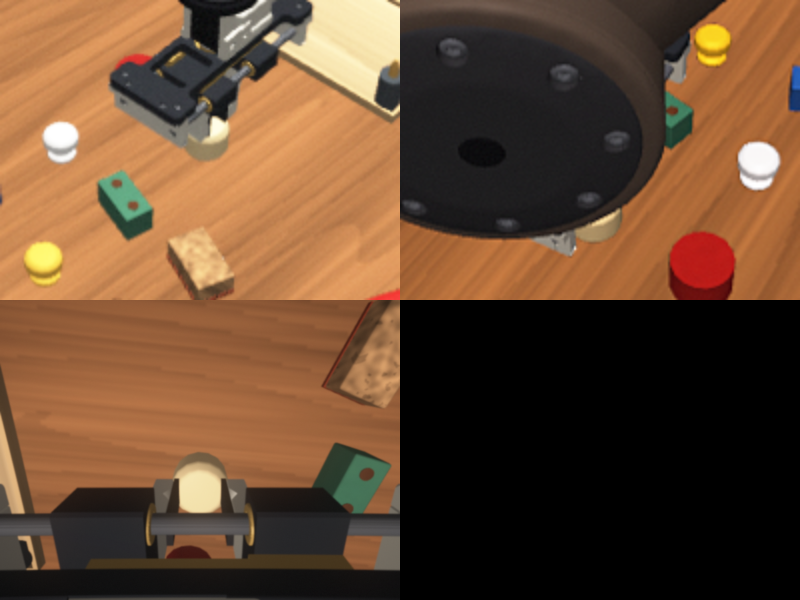

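```bash
python3 -c "
from h import *
s=get_state();print(s['t'],s['width'],s['gripper_force'],s['force'],s['moment'],s['eef_pos'])"
```

```text
5.2 0.0052024920168242 7.790457625651515 [-0.10203277 -0.94839789 16.0020669 ] [-0.44913754  0.11705513  0.04101357] [0.54376826 0.11028578 0.02444726]
```

```bash
python3 -c "
import cv2
a=cv2.imread('pics/w2.png')[270:430,220:420]; cv2.imwrite('pics/w2c.png',cv2.resize(a,(750,600),interpolation=cv2.INTER_CUBIC))"
```

```text
(no output)
```

View pics/w2c.png

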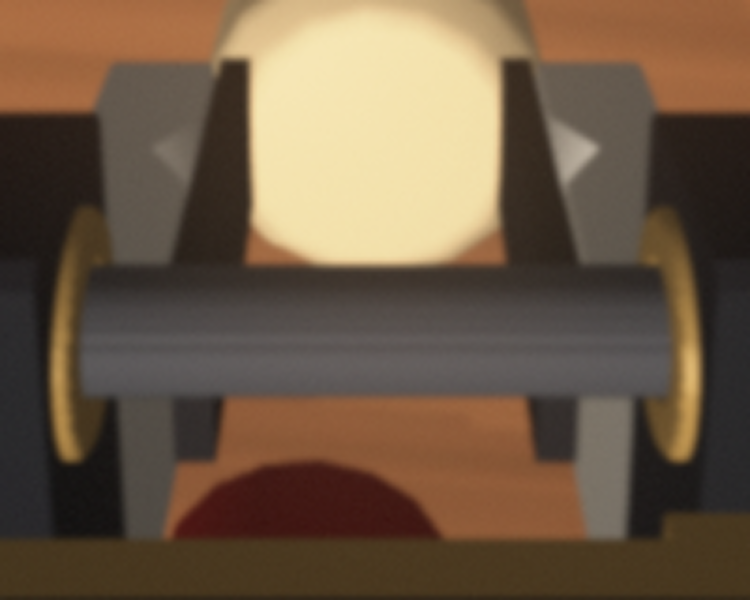

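```bash
python3 -c "
from h import *
c,im=look('wrist','w3',['foot_pale'])
c,im2=look('scene','s3',['foot_pale'])
a=cv2.resize(im2[130:250,290:450],(400,300),interpolation=cv2.INTER_CUBIC)
cv2.imwrite('pics/m3.png',np.hstack([cv2.resize(im[240:400,200:440],(400,300)),a])[:,:,::-1])"
```

```text
tcp [0.5438 0.1103 0.0244] yaw [-179.9561   -0.2738    5.4738] t 5.2
foot_pale 0.95 [323. 279.] [0.5418 0.1084 0.    ]
tcp [0.5438 0.1104 0.0244] yaw [-179.9488   -0.2801    5.4717] t 5.3
```

View pics/m3.png

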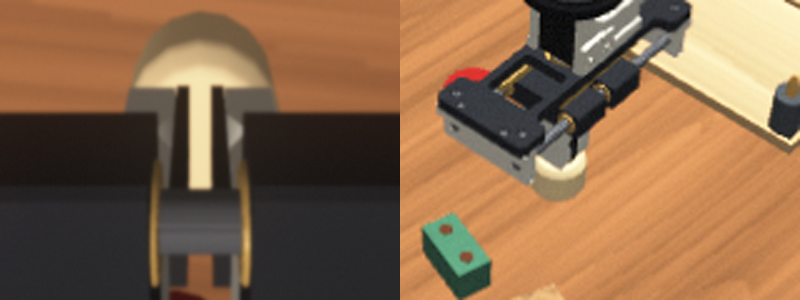

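The fingers slid over the top of the foot. The pictures put the fingertips about 10 mm above the reported TCP, not 19 mm below it. I'll back off and check this by measurement.

```bash
python3 -m handwheel '[{"delta_pos":[0,0,0.6],"dr":[0,0,0]},{"delta_pos":[0,0,0.6],"dr":[0,0,0]},{"delta_pos":[0,0,0],"dr":[0,0,0]},{"delta_pos":[0,0,0],"dr":[0,0,0]},{"delta_pos":[0,0,0],"dr":[0,0,0]},{"delta_pos":[0,0,0],"dr":[0,0,0]}]' -1
python3 -c "
from h import *
print(get_state()['width'],get_state()['force'])
import station;print(station.tip_reach)
c,im=look('wrist','w4',['foot_pale'])
e=get_state()['eef_pos']
for dz in(-.019,0,.01,.02,.047): print(dz,[proj(c,e+[0.0095*.995-sy*.044*np.sin(.095),.0095*.095+sy*.044,dz]) for sy in(1,-1)])
blob(c,im,(15,30,130),(35,150,255),(240,180,400,400),.031)
cv2.imwrite('pics/w4c.png',im[150:450,120:520,::-1])"
```

```text
t: 6.0
eef_pos: [0.5408, 0.1093, 0.0573]
ee_rot: [3.141, 0.001, 0.094]
force: [0.6, -0.3, -0.3]
width: 0.043
gripper_force: 0.0
0.0429858163652441 [ 0.60126224 -0.26329557 -0.33010066]
0.019
tcp [0.5408 0.1093 0.0573] yaw [179.97     0.0743   5.3846] t 6.0
foot_pale 0.82 [318. 250.] [0.5434 0.1104 0.    ]
-0.019 [array([233.5882, 262.4007]), array([405.6395, 262.2643])]
0 [array([225.0006, 277.4402]), array([414.2525, 277.288 ])]
0.01 [array([219.7485, 286.6329]), array([419.52  , 286.4708])]
0.02 [array([213.874 , 296.9102]), array([425.4116, 296.7369])]
0.047 [array([193.864 , 331.8789]), array([445.4788, 331.666 ])]
blob px [318.9573 269.9868] [ 281  232   79   76 4633] xy [0.5431 0.1099] rect mm ((542.1148071289062, 109.56315612792969), (41.95405960083008, 42.65340042114258), 86.60369873046875)
```

View pics/w4c.png

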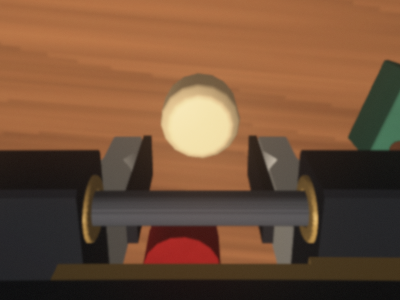

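The projected tip corners match the picture at 10 mm behind the TCP, so from here I use fingertip z = eef z + 10 mm. The foot still stands upright at (0.542, 0.110).

```bash
python3 -m handwheel '[{"delta_pos":[0.05,0,0],"dr":[0,0,0]},{"delta_pos":[0,0,0],"dr":[0,0,0]},{"delta_pos":[0,0,0],"dr":[0,0,0]},{"delta_pos":[0,0,0],"dr":[0,0,0]},{"delta_pos":[0,0,-0.5],"dr":[0,0,0]},{"delta_pos":[0,0,-0.5],"dr":[0,0,0]},{"delta_pos":[0,0,-0.5],"dr":[0,0,0]},{"delta_pos":[0,0,0],"dr":[0,0,0]}]'
python3 -m handwheel '[{"delta_pos":[0,0,-0.3],"dr":[0,0,0]},{"delta_pos":[0,0,-0.3],"dr":[0,0,0]},{"delta_pos":[0,0,0],"dr":[0,0,0]}]'
```

```text
t: 6.9
eef_pos: [0.5415, 0.1089, 0.0114]
ee_rot: [3.14, 0.003, 0.094]
force: [-0.4, -0.0, 0.1]
width: 0.0875
gripper_force: 0.0
t: 7.2
eef_pos: [0.5422, 0.1093, -0.0059]
ee_rot: [3.141, 0.001, 0.094]
force: [-0.2, -0.9, 0.4]
width: 0.0875
gripper_force: 0.0
```

```bash
python3 -m handwheel '[{"delta_pos":[0,0,0],"dr":[0,0,0]},{"delta_pos":[0,0,0],"dr":[0,0,0]},{"delta_pos":[0,0,0],"dr":[0,0,0]},{"delta_pos":[0,0,0],"dr":[0,0,0]},{"delta_pos":[0,0,0],"dr":[0,0,0]},{"delta_pos":[0,0,0],"dr":[0,0,0]},{"delta_pos":[0,0,0],"dr":[0,0,0]}]' 1 30
```

```text
t: 7.9
eef_pos: [0.5429, 0.1096, -0.0048]
ee_rot: [-3.142, -0.0, 0.094]
force: [-0.0, 0.3, 1.6]
width: 0.0425
gripper_force: 30.0
```

```bash
python3 -m handwheel '[{"delta_pos":[0,0,0.8],"dr":[0,0,0]},{"delta_pos":[0,0,0.9],"dr":[0,0,0]},{"delta_pos":[0,0,1],"dr":[0,0,0]},{"delta_pos":[0.16,0.9,0.2],"dr":[0,0,0]},{"delta_pos":[0.16,0.9,0],"dr":[0,0,0]},{"delta_pos":[0.16,0.9,0],"dr":[0,0,0]},{"delta_pos":[0.16,0.9,0],"dr":[0,0,0]},{"delta_pos":[0.16,0.9,0],"dr":[0,0,0]},{"delta_pos":[0.16,0.9,0],"dr":[0,0,0]},{"delta_pos":[0.16,0.9,0],"dr":[0,0,0]}]'
python3 -m handwheel '[{"delta_pos":[0,0.9,0],"dr":[0,0,0]},{"delta_pos":[0,0,0],"dr":[0,0,0]},{"delta_pos":[0,0,0],"dr":[0,0,0]}]'
python3 -c "
from h import *
c,im=look('wrist','w5',['stand'])"
```

```text
t: 8.9
eef_pos: [0.5763, 0.2996, 0.0819]
ee_rot: [3.141, 0.0, 0.094]
force: [0.1, -1.0, 0.1]
width: 0.0431
gripper_force: 30.0
t: 9.2
eef_pos: [0.5759, 0.3259, 0.0815]
ee_rot: [3.141, 0.001, 0.095]
force: [-0.3, -1.0, -1.1]
width: 0.043
gripper_force: 30.0
tcp [0.5759 0.3259 0.0815] yaw [179.9714   0.0485   5.4457] t 9.2
stand 0.31 [580. 426.] [0.4438 0.1083 0.    ]
```

View pics/w5.png

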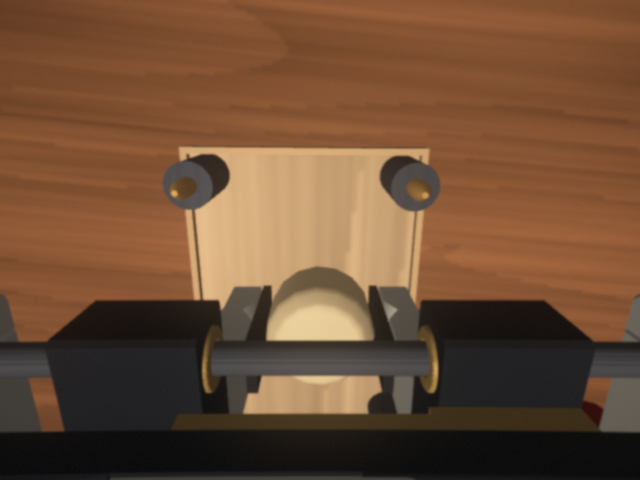

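The wrist view shows both far posts, with shoulders at about (188,185) and (416,187), and the pale foot held upright between the fingers.

Run:
```python
from h import *
np.set_printoptions(precision=4,suppress=True)
c=calibration('wrist')
for z,a,b in((.046,(188.5,184.5),(415.5,186.5)),(.066,(174,193),(425,195)),(.011,(180,148),(429,150))):
    A,B=at(c,a,z)[:2],at(c,b,z)[:2]; e=A-B; m=(A+B)/2; th=np.arctan2(e[1],e[0])-np.pi/2
    k=.088 if z>.02 else .105
    print(np.linalg.norm(e),np.degrees(th),m,'centre',m-k*np.array([np.cos(th),np.sin(th)]))
```

```text
0.11936518357217603 4.874827745576041 [0.6214 0.3384] centre [0.5337 0.3309]
0.11975474954013354 4.919011255274863 [0.6209 0.3387] centre [0.5332 0.3311]
0.14903874561882677 4.942039949000135 [0.637  0.3396] centre [0.5324 0.3306]
```

```bash
python3 -m handwheel '[{"delta_pos":[-0.1,0.28,0],"dr":[0,0,0]},{"delta_pos":[0,0,-0.6],"dr":[0,0,0]},{"delta_pos":[0,0,-0.7],"dr":[0,0,0]},{"delta_pos":[0,0,-0.7],"dr":[0,0,0]},{"delta_pos":[0,0,-0.45],"dr":[0,0,0]},{"delta_pos":[0,0,-0.15],"dr":[0,0,0]},{"delta_pos":[0,0,-0.06],"dr":[0,0,0]},{"delta_pos":[0,0,0],"dr":[0,0,0]}]'
```

```text
t: 10.1
eef_pos: [0.5738, 0.3342, 0.0029]
ee_rot: [-3.141, -0.001, 0.094]
force: [-0.1, 0.4, 0.2]
width: 0.043
gripper_force: 30.0
```

```bash
python3 -m handwheel '[{"delta_pos":[0,0,-0.07],"dr":[0,0,0]},{"delta_pos":[0,0,0],"dr":[0,0,0]}]' ; python3 -m handwheel '[{"delta_pos":[0,0,0],"dr":[0,0,0]},{"delta_pos":[0,0,0],"dr":[0,0,0]},{"delta_pos":[0,0,0],"dr":[0,0,0]},{"delta_pos":[0,0,0.6],"dr":[0,0,0]},{"delta_pos":[0,0,0.8],"dr":[0,0,0]},{"delta_pos":[0,0,1],"dr":[0,0,0]},{"delta_pos":[0,0,0.6],"dr":[0,0,0]},{"delta_pos":[-0.05,-1,0.1],"dr":[0,0,0]},{"delta_pos":[-0.05,-1,0.1],"dr":[0,0,0]},{"delta_pos":[-0.05,-1,0.1],"dr":[0,0,0]}]' -1
python3 -m handwheel '[{"delta_pos":[-0.05,-1,0.1],"dr":[0,0,0]},{"delta_pos":[-0.05,-1,0.1],"dr":[0,0,0]},{"delta_pos":[-0.05,-1,0],"dr":[0,0,0]},{"delta_pos":[-0.05,-1,0],"dr":[0,0,0]},{"delta_pos":[-0.05,-1,0],"dr":[0,0,0]},{"delta_pos":[-0.05,-1,0],"dr":[0,0,0]},{"delta_pos":[-0.05,-1,0],"dr":[0,0,0]},{"delta_pos":[-0.05,-1,0],"dr":[0,0,0]},{"delta_pos":[-0.05,-1,0],"dr":[0,0,0]},{"delta_pos":[-0.05,-1,0],"dr":[0,0,0]}]'
python3 -m handwheel '[{"delta_pos":[-0.05,-1,0],"dr":[0,0,0]},{"delta_pos":[0,-0.47,0],"dr":[0,0,0]},{"delta_pos":[0,0,0],"dr":[0,0,0]},{"delta_pos":[0,0,0],"dr":[0,0,0]}]'
python3 - <<'E'
from h import *
look('scene','s6',['foot_pale'],.005)
c,im=look('wrist','w6',['knob_brass','foot_dark','block_green'])
blob(c,im,(18,160,120),(32,255,255),(220,150,420,330),.021)
E
```

```text
t: 10.3
eef_pos: [0.5736, 0.3342, 0.0007]
ee_rot: [-3.141, -0.001, 0.094]
force: [-0.4, -0.4, -1.5]
width: 0.0428
gripper_force: 30.0
t: 11.3
eef_pos: [0.5687, 0.2432, 0.0995]
ee_rot: [-3.141, -0.0, 0.095]
force: [-0.7, -0.8, 0.5]
width: 0.0876
gripper_force: 0.0
t: 12.3
eef_pos: [0.5538, -0.0572, 0.1054]
ee_rot: [-3.142, -0.0, 0.094]
force: [-0.2, 0.9, 0.5]
width: 0.0874
gripper_force: 0.0
t: 12.7
eef_pos: [0.5525, -0.1, 0.1052]
ee_rot: [-3.141, -0.0, 0.093]
force: [-0.1, -0.2, 0.6]
width: 0.0875
gripper_force: 0.0
tcp [ 0.5525 -0.1     0.1052] yaw [-179.9947   -0.0132    5.3492] t 12.7
foot_pale 0.92 [439. 154.] [0.5696 0.3346 0.005 ]
tcp [ 0.5526 -0.0994  0.1052] yaw [-179.9953   -0.0128    5.4267] t 12.8
knob_brass 0.77 [325. 232.] [ 0.5526 -0.1036  0.    ]
foot_dark 0.98 [456.  21.] [ 0.6963 -0.1705  0.    ]
foot_dark 0.68 [335.  95.] [ 0.6471 -0.1003  0.    ]
block_green 0.81 [191. 222.] [ 0.5509 -0.0054  0.    ]
blob px [322.5822 241.8443] [ 299  216   48   51 1824] xy [ 0.5517 -0.1014] rect mm ((551.1663208007812, -101.50894927978516), (33.5908203125, 33.36689758300781), 44.936588287353516)
```

View pics/s6.png

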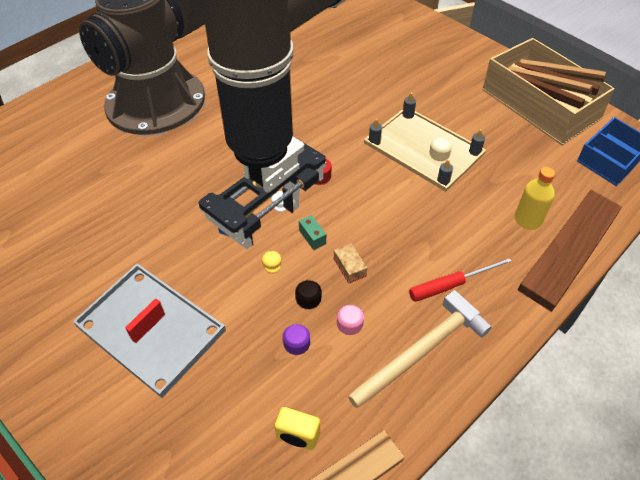

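The pale foot stands on the stand floor at scene (440,148). The brass knob is under the gripper.

```bash
python3 -m handwheel '[{"delta_pos":[-0.03,-0.07,-0.9],"dr":[0,0,0]},{"delta_pos":[0,0,-0.9],"dr":[0,0,0]},{"delta_pos":[0,0,-0.9],"dr":[0,0,0]},{"delta_pos":[0,0,-0.6],"dr":[0,0,0]},{"delta_pos":[0,0,-0.27],"dr":[0,0,0]},{"delta_pos":[0,0,0],"dr":[0,0,0]},{"delta_pos":[0,0,0],"dr":[0,0,0]}]'
python3 -m handwheel '[{"delta_pos":[0,0,0],"dr":[0,0,0]},{"delta_pos":[0,0,0],"dr":[0,0,0]},{"delta_pos":[0,0,0],"dr":[0,0,0]},{"delta_pos":[0,0,0],"dr":[0,0,0]},{"delta_pos":[0,0,0],"dr":[0,0,0]},{"delta_pos":[0,0,0],"dr":[0,0,0]},{"delta_pos":[0,0,0],"dr":[0,0,0]},{"delta_pos":[0,0,0],"dr":[0,0,0]}]' 1 20
```

```text
t: 13.7
eef_pos: [0.5521, -0.1021, -0.0013]
ee_rot: [3.141, -0.001, 0.095]
force: [0.1, -0.1, 0.5]
width: 0.0876
gripper_force: 0.0
t: 14.5
eef_pos: [0.5515, -0.1023, -0.002]
ee_rot: [3.142, 0.0, 0.094]
force: [-0.6, 0.3, 0.2]
width: 0.0325
gripper_force: 20.0
```

```bash
python3 -m handwheel '[{"delta_pos":[0,0,0.8],"dr":[0,0,0]},{"delta_pos":[0,0,1],"dr":[0,0,0]},{"delta_pos":[0,0,1],"dr":[0,0,0]},{"delta_pos":[-0.12,1,0.3],"dr":[0,0,0]},{"delta_pos":[-0.12,1,0.1],"dr":[0,0,0]},{"delta_pos":[-0.12,1,0],"dr":[0,0,0]},{"delta_pos":[-0.12,1,0],"dr":[0,0,0]},{"delta_pos":[-0.12,1,0],"dr":[0,0,0]},{"delta_pos":[-0.12,1,0],"dr":[0,0,0]},{"delta_pos":[-0.12,1,0],"dr":[0,0,0]}]'
python3 -m handwheel '[{"delta_pos":[-0.13,1,0],"dr":[0,0,0]},{"delta_pos":[-0.13,1,0],"dr":[0,0,0]},{"delta_pos":[-0.13,1,0],"dr":[0,0,0]},{"delta_pos":[-0.13,1,0],"dr":[0,0,0]},{"delta_pos":[-0.13,1,0],"dr":[0,0,0]},{"delta_pos":[-0.13,1,0],"dr":[0,0,0]},{"delta_pos":[-0.13,1,0],"dr":[0,0,0]},{"delta_pos":[0,0.34,0],"dr":[0,0,0]},{"delta_pos":[0,0,0],"dr":[0,0,0]},{"delta_pos":[0,0,0],"dr":[0,0,0]}]'
```

```text
t: 15.5
eef_pos: [0.5258, 0.1089, 0.0939]
ee_rot: [3.142, 0.0, 0.094]
force: [-0.6, -0.4, -0.9]
width: 0.0324
gripper_force: 20.0
t: 16.5
eef_pos: [0.4987, 0.3273, 0.0936]
ee_rot: [3.141, 0.001, 0.094]
force: [-1.1, -0.7, -1.7]
width: 0.0322
gripper_force: 20.0
```

```bash
python3 -m handwheel '[{"delta_pos":[0,0,-0.7],"dr":[0,0,0]},{"delta_pos":[0,0,-0.9],"dr":[0,0,0]},{"delta_pos":[0,0,-0.8],"dr":[0,0,0]},{"delta_pos":[0,0,-0.4],"dr":[0,0,0]},{"delta_pos":[0,0,-0.15],"dr":[0,0,0]},{"delta_pos":[0,0,-0.06],"dr":[0,0,0]},{"delta_pos":[0,0,0],"dr":[0,0,0]},{"delta_pos":[0,0,0],"dr":[0,0,0]}]'
```

```text
t: 17.3
eef_pos: [0.4995, 0.3285, 0.0048]
ee_rot: [-3.14, -0.001, 0.094]
force: [0.2, -0.4, 0.6]
width: 0.0326
gripper_force: 20.0
```

```bash
python3 -m handwheel '[{"delta_pos":[0,0,-0.05],"dr":[0,0,0]},{"delta_pos":[0,0,0],"dr":[0,0,0]}]'; python3 -m handwheel '[{"delta_pos":[0,0,0],"dr":[0,0,0]},{"delta_pos":[0,0,0],"dr":[0,0,0]},{"delta_pos":[0,0,0],"dr":[0,0,0]},{"delta_pos":[0,0,0],"dr":[0,0,0]},{"delta_pos":[0,0,0.6],"dr":[0,0,0]},{"delta_pos":[0,0,0.8],"dr":[0,0,0]},{"delta_pos":[0,0,1],"dr":[0,0,0]},{"delta_pos":[0,0,1],"dr":[0,0,0]},{"delta_pos":[0,0,0.4],"dr":[0,0,0]}]' -1
python3 -m handwheel '[{"delta_pos":[0,-1,0],"dr":[0,0,-3.9]},{"delta_pos":[0,-1,0],"dr":[0,0,-3.9]},{"delta_pos":[0,-1,0],"dr":[0,0,-3.9]},{"delta_pos":[0,-1,0],"dr":[0,0,-3.9]},{"delta_pos":[0,-1,0],"dr":[0,0,-3.9]},{"delta_pos":[0,-1,0],"dr":[0,0,-3.9]},{"delta_pos":[0,-1,0],"dr":[0,0,-3.9]},{"delta_pos":[0,-1,0],"dr":[0,0,-3.9]},{"delta_pos":[0,-1,0],"dr":[0,0,-3.9]},{"delta_pos":[0,-1,0],"dr":[0,0,-3.9]}]'
python3 -m handwheel '[{"delta_pos":[0,-1,0],"dr":[0,0,-3.9]},{"delta_pos":[0,-1,0],"dr":[0,0,-3.9]},{"delta_pos":[0,-1,0],"dr":[0,0,-3.9]},{"delta_pos":[0,-1,0],"dr":[0,0,-3.9]},{"delta_pos":[0,-1,0],"dr":[0,0,-3.9]},{"delta_pos":[0,-1,0],"dr":[0,0,-3.9]},{"delta_pos":[0,-1,0],"dr":[0,0,-3.9]},{"delta_pos":[0,-1,0],"dr":[0,0,-3.9]},{"delta_pos":[0.1,-1,0],"dr":[0,0,-3.9]},{"delta_pos":[0.1,-1,0],"dr":[0,0,-3.9]}]'
python3 -m handwheel '[{"delta_pos":[0,-1,0],"dr":[0,0,-3.9]},{"delta_pos":[0,-1,0],"dr":[0,0,-3.5]},{"delta_pos":[0,0,0],"dr":[0,0,0]},{"delta_pos":[0,0,0],"dr":[0,0,0]}]'
python3 - <<'E'
from h import *
look('scene','s7',['foot_pale','knob_brass'],.005)
c,im=look('wrist','w7',['tray'])
s=cv2.imread('pics/s7.png')[60:210,340:540]
cv2.imwrite('pics/m7.png',np.hstack([im[:,:,::-1],cv2.resize(s,(640,480))])[:, :])
cv2.imwrite('pics/m7.png',cv2.resize(cv2.imread('pics/m7.png'),(800,300),interpolation=cv2.INTER_AREA))
E
```

```text
t: 17.5
eef_pos: [0.4995, 0.3285, 0.0031]
ee_rot: [-3.141, -0.001, 0.094]
force: [0.0, 0.3, 2.8]
width: 0.0327
gripper_force: 20.0
t: 18.4
eef_pos: [0.5001, 0.329, 0.1194]
ee_rot: [-3.139, -0.003, 0.095]
force: [0.5, 0.3, -1.0]
width: 0.0872
gripper_force: 0.0
t: 19.4
eef_pos: [0.4985, 0.0267, 0.1159]
ee_rot: [3.141, 0.0, -0.589]
force: [0.2, 0.1, -0.1]
width: 0.0877
gripper_force: 0.0
t: 20.4
eef_pos: [0.5046, -0.2732, 0.1158]
ee_rot: [3.141, 0.0, -1.27]
force: [0.7, -0.3, 0.7]
width: 0.0876
gripper_force: 0.0
t: 20.8
eef_pos: [0.5043, -0.3324, 0.1154]
ee_rot: [3.14, 0.001, -1.398]
force: [-0.1, 0.7, -0.3]
width: 0.0879
gripper_force: 0.0
tcp [ 0.5043 -0.3324  0.1154] yaw [179.9327   0.0492 -80.0785] t 20.8
foot_pale 0.7 [438. 156.] [0.5714 0.3281 0.005 ]
knob_brass 0.56 [410. 137.] [0.4932 0.3295 0.005 ]
tcp [ 0.5049 -0.3313  0.1161] yaw [179.9835   0.0186 -79.9448] t 20.95
tray 0.74 [318. 220.] [ 0.5075 -0.3358  0.    ]
```

View pics/m7.png

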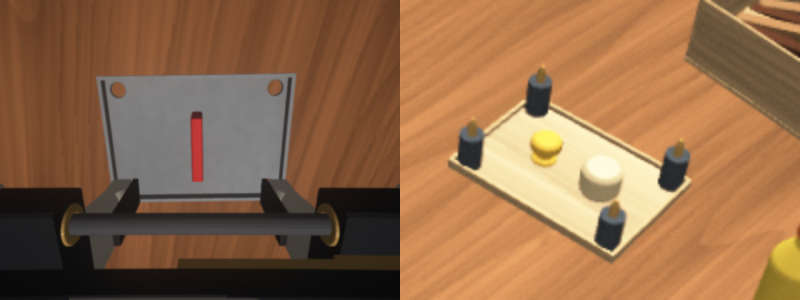

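The brass knob and pale foot both stand upright on the stand. In the wrist view the tray's near-side holes are at about (189,144) and (440,140), with the red fin upright at column 315.

Run:
```python
from h import *
np.set_printoptions(precision=4,suppress=True)
c=calibration('wrist'); im=cv2.imread('pics/w7.png')[:,:,::-1].copy(); e=get_state()['eef_pos']
blob(c,im,(0,150,150),(8,255,255),(260,150,380,320),.047)
hsv=cv2.cvtColor(im,cv2.COLOR_RGB2HSV)
m=cv2.inRange(hsv,(3,80,40),(20,255,255))
P=[]
for x,y in((189,144),(440,140)):
    k=m[y-16:y+17,x-16:x+17]; n,l,s,ct=cv2.connectedComponentsWithStats(k); i=1+np.argmax(s[1:,4]); p=ct[i]+[x-16,y-16]; print(p,s[i]); P.append(at(c,p,.0025)[:2])
d=P[1]-P[0]; print(P,np.linalg.norm(d),np.degrees(np.arctan2(d[1],d[0])))
u=d/np.linalg.norm(d)
for sgn in(1,-1): print('centre',(P[0]+P[1])/2+sgn*.060*np.array([-u[1],u[0]]))
```

```text
blob px [314.9787 239.4603] [ 306  191   18   99 1599] xy [ 0.5093 -0.3358] rect mm ((508.9796142578125, -334.0992736816406), (10.396222114562988, 66.44574737548828), 10.817743301391602)
[189.0045 143.1451] [  5   3  23  25 441]
[439.2957 139.4673] [  4   3  23  25 443]
[array([ 0.6068, -0.3761]), array([ 0.434 , -0.4093])] 0.1759198347742342 -169.105573354449
centre [ 0.5318 -0.4516]
centre [ 0.5091 -0.3338]
```

```bash
python3 -m handwheel '[{"delta_pos":[0.14,-0.08,-0.8],"dr":[0,0,0.9]},{"delta_pos":[0,0,-0.9],"dr":[0,0,0]},{"delta_pos":[0,0,-0.9],"dr":[0,0,0]},{"delta_pos":[0,0,-0.7],"dr":[0,0,0]},{"delta_pos":[0,0,-0.35],"dr":[0,0,0]},{"delta_pos":[0,0,0],"dr":[0,0,0]},{"delta_pos":[0,0,0],"dr":[0,0,0]}]'
python3 -m handwheel '[{"delta_pos":[0,0,0],"dr":[0,0,0]},{"delta_pos":[0,0,0],"dr":[0,0,0]},{"delta_pos":[0,0,0],"dr":[0,0,0]},{"delta_pos":[0,0,0],"dr":[0,0,0]},{"delta_pos":[0,0,0],"dr":[0,0,0]},{"delta_pos":[0,0,0],"dr":[0,0,0]},{"delta_pos":[0,0,0],"dr":[0,0,0]},{"delta_pos":[0,0,0],"dr":[0,0,0]},{"delta_pos":[0,0,0],"dr":[0,0,0]},{"delta_pos":[0,0,0],"dr":[0,0,0]}]' 1 60
```

```text
t: 21.75
eef_pos: [0.5099, -0.3344, 0.0076]
ee_rot: [-3.141, -0.001, -1.38]
force: [-0.6, -0.1, 0.9]
width: 0.0872
gripper_force: 0.0
t: 22.75
eef_pos: [0.5092, -0.3345, 0.0067]
ee_rot: [3.142, 0.0, -1.381]
force: [-1.5, 0.1, -0.1]
width: 0.013
gripper_force: 0.0
```

```bash
python3 -m handwheel '[{"delta_pos":[0,0,0],"dr":[0,0,0]},{"delta_pos":[0,0,0],"dr":[0,0,0]},{"delta_pos":[0,0,0.3],"dr":[0,0,0]},{"delta_pos":[0,0,0.3],"dr":[0,0,0]},{"delta_pos":[0,0,0.5],"dr":[0,0,0]},{"delta_pos":[0,0,0.6],"dr":[0,0,0]},{"delta_pos":[0,0,0.7],"dr":[0,0,0]},{"delta_pos":[0,0,0.6],"dr":[0,0,0]},{"delta_pos":[0,0,0.4],"dr":[0,0,0]},{"delta_pos":[0,0,0],"dr":[0,0,0]}]'
```

```text
t: 23.75
eef_pos: [0.5103, -0.3348, 0.111]
ee_rot: [-3.138, -0.002, -1.38]
force: [0.6, -0.3, -4.7]
width: 0.0117
gripper_force: 60.0
```

```bash
python3 -m handwheel '[{"delta_pos":[0,0.3,0],"dr":[0,0,0]},{"delta_pos":[0.03,0.6,0],"dr":[0,0,-0.2]},{"delta_pos":[0.03,0.8,0],"dr":[0,0,-0.2]},{"delta_pos":[0.03,0.8,0],"dr":[0,0,-0.2]},{"delta_pos":[0.03,0.8,0],"dr":[0,0,-0.2]},{"delta_pos":[0.03,0.8,0],"dr":[0,0,-0.2]},{"delta_pos":[0.03,0.8,0],"dr":[0,0,-0.2]},{"delta_pos":[0.03,0.8,0],"dr":[0,0,-0.2]},{"delta_pos":[0.03,0.8,0],"dr":[0,0,-0.2]},{"delta_pos":[0.03,0.8,0],"dr":[0,0,-0.2]}]'
python3 -m handwheel '[{"delta_pos":[0.03,0.8,0],"dr":[0,0,-0.2]},{"delta_pos":[0.03,0.8,0],"dr":[0,0,-0.2]},{"delta_pos":[0.03,0.8,0],"dr":[0,0,-0.2]},{"delta_pos":[0.03,0.8,0],"dr":[0,0,-0.2]},{"delta_pos":[0.03,0.8,0],"dr":[0,0,-0.2]},{"delta_pos":[0.03,0.8,0],"dr":[0,0,-0.2]},{"delta_pos":[0.03,0.8,0],"dr":[0,0,-0.2]},{"delta_pos":[0.03,0.8,0],"dr":[0,0,-0.2]},{"delta_pos":[0.03,0.8,0],"dr":[0,0,-0.2]},{"delta_pos":[0.03,0.8,0],"dr":[0,0,-0.2]}]'
python3 -m handwheel '[{"delta_pos":[0.03,0.8,0],"dr":[0,0,-0.4]},{"delta_pos":[0.03,0.8,0],"dr":[0,0,-0.4]},{"delta_pos":[0.03,0.8,0],"dr":[0,0,-0.4]},{"delta_pos":[0.03,0.8,0],"dr":[0,0,-0.4]},{"delta_pos":[0.03,0.8,0],"dr":[0,0,-0.4]},{"delta_pos":[0.03,0.8,0],"dr":[0,0,-0.2]},{"delta_pos":[0.03,0.8,0],"dr":[0,0,0]},{"delta_pos":[0,0.8,0],"dr":[0,0,0]},{"delta_pos":[0,0.5,0],"dr":[0,0,0]},{"delta_pos":[0,0,0],"dr":[0,0,0]}]'
python3 -m handwheel '[{"delta_pos":[0,0,0],"dr":[0,0,0]},{"delta_pos":[0,0,0],"dr":[0,0,0]},{"delta_pos":[0,0,0],"dr":[0,0,0]}]'
python3 - <<'E'
from h import *
look('scene','s8',[])
c,im=look('wrist','w8',[])
s=cv2.imread('pics/s8.png')[40:220,320:560]
cv2.imwrite('pics/m8.png',cv2.resize(np.hstack([im[:,:,::-1],cv2.resize(s,(640,480))]),(800,300),interpolation=cv2.INTER_AREA))
E
```

```text
t: 24.75
eef_pos: [0.5162, -0.1141, 0.1076]
ee_rot: [3.14, 0.0, -1.412]
force: [0.6, 0.2, -4.0]
width: 0.0118
gripper_force: 60.0
t: 25.75
eef_pos: [0.5251, 0.1255, 0.1075]
ee_rot: [3.14, -0.001, -1.447]
force: [0.2, -0.4, -4.0]
width: 0.012
gripper_force: 60.0
t: 26.75
eef_pos: [0.5325, 0.3338, 0.1083]
ee_rot: [3.142, -0.0, -1.484]
force: [-0.2, -0.9, -4.4]
width: 0.0115
gripper_force: 60.0
t: 27.05
eef_pos: [0.5326, 0.3308, 0.1088]
ee_rot: [3.141, -0.0, -1.486]
force: [0.1, -0.2, -4.0]
width: 0.0121
gripper_force: 60.0
tcp [0.5326 0.3308 0.1088] yaw [179.9918  -0.007  -85.1522] t 27.05
tcp [0.5327 0.3309 0.1089] yaw [-179.9981    0.002   -85.1538] t 27.1
```

View pics/m8.png

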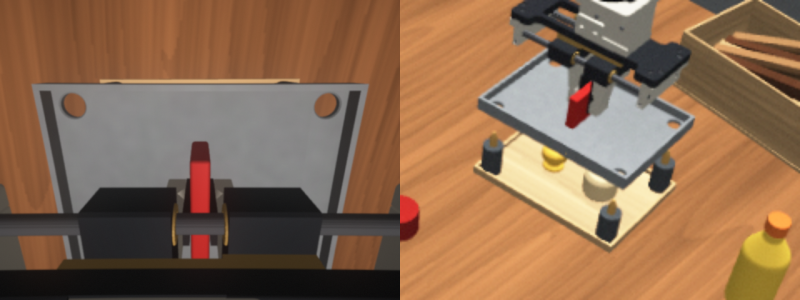

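The tray hangs level over the stand. Its visible holes are at wrist (120,168) and (522,168), and I'll check their alignment.

Run:
```python
from h import *
np.set_printoptions(precision=4,suppress=True)
c=calibration('wrist'); im=cv2.imread('pics/w8.png')[:,:,::-1].copy()
m=cv2.inRange(cv2.cvtColor(im,cv2.COLOR_RGB2HSV),(3,80,30),(22,255,255))
for z in(.102,.107):
  P=[]
  for x,y in((120,168),(522,168)):
    k=m[y-24:y+25,x-24:x+25]; n,l,s,ct=cv2.connectedComponentsWithStats(k); i=1+np.argmax(s[1:,4]); p=ct[i]+[x-24,y-24]; P.append(at(c,p,z)[:2])
  print(s[i]); d=P[0]-P[1]; L=np.linalg.norm(d); u=d/L
  print(L,np.degrees(np.arctan2(d[1],d[0])),(P[0]+P[1])/2+.060*np.array([-u[1],u[0]]),(P[0]+P[1])/2-.060*np.array([-u[1],u[0]]))
```

```text
[   5    5   36   38 1040]
0.1779852783277528 4.8410232910278514 [0.5328 0.3318] [0.543  0.2122]
[   5    5   36   38 1040]
0.17288087515090936 4.84102329102784 [0.5329 0.3311] [0.543  0.2115]
```

```bash
python3 -m handwheel '[{"delta_pos":[0.02,0,-0.4],"dr":[0,0,0]},{"delta_pos":[0,0,-0.5],"dr":[0,0,0]},{"delta_pos":[0,0,-0.3],"dr":[0,0,0]},{"delta_pos":[0,0,-0.2],"dr":[0,0,0]},{"delta_pos":[0,0,0],"dr":[0,0,0]},{"delta_pos":[0,0,0],"dr":[0,0,0]}]'
python3 -m handwheel '[{"delta_pos":[0,0,-0.15],"dr":[0,0,0]},{"delta_pos":[0,0,-0.15],"dr":[0,0,0]},{"delta_pos":[0,0,-0.1],"dr":[0,0,0]},{"delta_pos":[0,0,0],"dr":[0,0,0]},{"delta_pos":[0,0,0],"dr":[0,0,0]}]'
```

```text
t: 27.75
eef_pos: [0.5335, 0.3317, 0.0669]
ee_rot: [-3.141, -0.0, -1.485]
force: [-0.1, -0.0, -4.2]
width: 0.0112
gripper_force: 60.0
t: 28.25
eef_pos: [0.5332, 0.3315, 0.0547]
ee_rot: [3.141, -0.0, -1.485]
force: [0.4, 0.5, -4.5]
width: 0.0117
gripper_force: 60.0
```

Free so far. I'll lower it the last bit.

```bash
python3 -m handwheel '[{"delta_pos":[0,0,-0.06],"dr":[0,0,0]},{"delta_pos":[0,0,-0.03],"dr":[0,0,0]},{"delta_pos":[0,0,0],"dr":[0,0,0]},{"delta_pos":[0,0,0],"dr":[0,0,0]}]'
```

```text
t: 28.65
eef_pos: [0.5334, 0.3317, 0.0527]
ee_rot: [-3.141, 0.0, -1.485]
force: [-2.1, -1.7, 3.9]
width: 0.012
gripper_force: 60.0
```

```bash
python3 -m handwheel '[{"delta_pos":[0,0,0],"dr":[0,0,0]},{"delta_pos":[0,0,0],"dr":[0,0,0]},{"delta_pos":[0,0,0],"dr":[0,0,0]},{"delta_pos":[0,0,0],"dr":[0,0,0]},{"delta_pos":[0,0,0.5],"dr":[0,0,0]},{"delta_pos":[0,0,0.8],"dr":[0,0,0]},{"delta_pos":[0,0,0.9],"dr":[0,0,0]},{"delta_pos":[0,0,0.8],"dr":[0,0,0]}]' -0.5 30
python3 -m handwheel '[{"delta_pos":[0.25,-0.96,0],"dr":[0,0,6]},{"delta_pos":[0.25,-0.96,0],"dr":[0,0,6]},{"delta_pos":[0.25,-0.96,0],"dr":[0,0,6]},{"delta_pos":[0.25,-0.96,0],"dr":[0,0,6]},{"delta_pos":[0.25,-0.96,0],"dr":[0,0,6]},{"delta_pos":[0.25,-0.96,0],"dr":[0,0,6]},{"delta_pos":[0.25,-0.96,0],"dr":[0,0,6]},{"delta_pos":[0.25,-0.96,0],"dr":[0,0,6]}]'
python3 -m handwheel '[{"delta_pos":[0.25,-0.96,-0.2],"dr":[0,0,6]},{"delta_pos":[0.25,-0.96,-0.2],"dr":[0,0,6]},{"delta_pos":[0.25,-0.96,-0.2],"dr":[0,0,6]},{"delta_pos":[0.25,-0.96,-0.2],"dr":[0,0,6]},{"delta_pos":[0.25,-0.96,-0.2],"dr":[0,0,6]},{"delta_pos":[0.25,-0.96,-0.2],"dr":[0,0,6]},{"delta_pos":[0.25,-0.96,0],"dr":[0,0,6]},{"delta_pos":[0,0,0],"dr":[0,0,0]},{"delta_pos":[0,0,0],"dr":[0,0,0]}]'
python3 - <<'E'
from h import *
c0,im0=look('scene','s9',['tray'],.046)
# expected hole/corner pixels of the seated tray
th=np.radians(4.9);R=np.array([[np.cos(th),-np.sin(th)],[np.sin(th),np.cos(th)]])
for sx in(1,-1):
  for sy in(1,-1): print('rim',sx,sy,proj(c0,np.r_[[.5333,.331]+R@[sx*.105,sy*.075],.063]))
c,im=look('wrist','w9',['foot_dark','sanding_block','block_green'])
s=im0[40:220,320:560,::-1]
cv2.imwrite('pics/m9.png',cv2.resize(np.hstack([im[:,:,::-1],cv2.resize(s,(640,480))]),(800,300),interpolation=cv2.INTER_AREA))
x,y=[int(v) for v in proj(c,[.6465,-.101,.034])]; print(x,y)
blob(c,im,(0,0,0),(180,255,45),(x-60,y-60,x+60,min(y+60,300)),.031)
E
```

```text
t: 29.45
eef_pos: [0.5333, 0.3316, 0.1432]
ee_rot: [-3.141, 0.0, -1.485]
force: [-0.2, -0.0, -0.5]
width: 0.0646
gripper_force: 0.0
t: 30.25
eef_pos: [0.5935, 0.1, 0.1421]
ee_rot: [-3.141, -0.0, -0.643]
force: [0.4, 0.1, 0.1]
width: 0.0656
gripper_force: 0.0
t: 31.15
eef_pos: [0.6456, -0.1011, 0.1057]
ee_rot: [-3.142, 0.0, 0.083]
force: [0.8, -0.2, 0.5]
width: 0.0657
gripper_force: 0.0
tcp [ 0.6456 -0.1011  0.1057] yaw [-179.997     0.0221    4.7279] t 31.15
tray 0.8 [430. 132.] [0.537  0.3342 0.046 ]
rim 1 1 [491.4273 131.031 ]
rim 1 -1 [450.9098 169.068 ]
rim -1 1 [408.8882  87.3991]
rim -1 -1 [365.4685 120.0213]
tcp [ 0.6456 -0.0999  0.1061] yaw [-179.9926    0.0002    4.8364] t 31.25
foot_dark 0.76 [303. 112.] [ 0.7274 -0.0814  0.    ]
foot_dark 0.71 [320. 232.] [ 0.6449 -0.0998  0.    ]
foot_dark 0.61 [428. 170.] [ 0.6967 -0.1718  0.    ]
sanding_block 0.96 [184. 222.] [ 0.6441 -0.0008  0.    ]
321 244
blob px [323.7146 231.7012] [ 291  206   61   65 1496] xy [ 0.6547 -0.1017] rect mm ((649.6851806640625, -100.33100128173828), (44.180660247802734, 39.550537109375), 4.833687782287598)
```

View pics/m9.png

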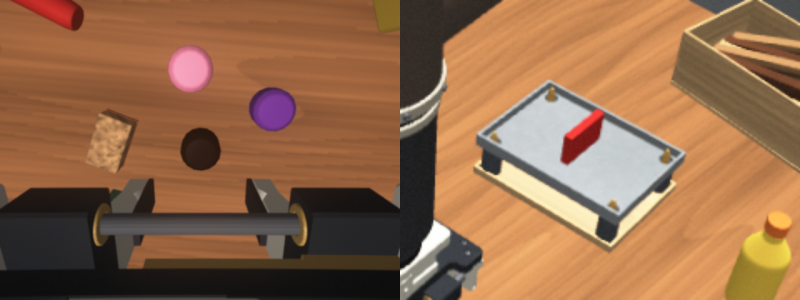

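The tray sits level with all four pins through its holes. The dark foot is at wrist (321,237), under the gripper, with pink and purple beyond it.

```bash
python3 -m handwheel '[{"delta_pos":[0.01,-0.02,-0.9],"dr":[0,0,0]},{"delta_pos":[0,0,-0.9],"dr":[0,0,0]},{"delta_pos":[0,0,-0.9],"dr":[0,0,0]},{"delta_pos":[0,0,-0.7],"dr":[0,0,0]},{"delta_pos":[0,0,-0.32],"dr":[0,0,0]},{"delta_pos":[0,0,0],"dr":[0,0,0]},{"delta_pos":[0,0,0],"dr":[0,0,0]}]'
python3 -m handwheel '[{"delta_pos":[0,0,0],"dr":[0,0,0]},{"delta_pos":[0,0,0],"dr":[0,0,0]},{"delta_pos":[0,0,0],"dr":[0,0,0]},{"delta_pos":[0,0,0],"dr":[0,0,0]},{"delta_pos":[0,0,0],"dr":[0,0,0]},{"delta_pos":[0,0,0],"dr":[0,0,0]}]' 1 30
```

```text
t: 32.15
eef_pos: [0.6468, -0.1008, -0.0046]
ee_rot: [3.141, -0.001, 0.086]
force: [0.6, 0.1, -0.2]
width: 0.0655
gripper_force: 0.0
t: 32.75
eef_pos: [0.6464, -0.101, -0.0048]
ee_rot: [3.141, -0.001, 0.086]
force: [-1.1, 1.1, 6.2]
width: 0.0429
gripper_force: 30.0
```

```bash
python3 -m handwheel '[{"delta_pos":[0,0,0.6],"dr":[0,0,0]},{"delta_pos":[0,0,1],"dr":[0,0,0]},{"delta_pos":[0,0,1],"dr":[0,0,0]},{"delta_pos":[0,0,1],"dr":[0,0,0]},{"delta_pos":[-0.14,1,0.9],"dr":[0,0,0]},{"delta_pos":[-0.14,1,0],"dr":[0,0,0]},{"delta_pos":[-0.14,1,0],"dr":[0,0,0]},{"delta_pos":[-0.14,1,0],"dr":[0,0,0]},{"delta_pos":[-0.14,1,0],"dr":[0,0,0]},{"delta_pos":[-0.14,1,0],"dr":[0,0,0]}]'
python3 -m handwheel '[{"delta_pos":[-0.14,1,0],"dr":[0,0,0]},{"delta_pos":[-0.14,1,0],"dr":[0,0,0]},{"delta_pos":[-0.14,1,0],"dr":[0,0,0]},{"delta_pos":[-0.14,1,0],"dr":[0,0,0]},{"delta_pos":[-0.14,1,0],"dr":[0,0,0]},{"delta_pos":[-0.14,1,0],"dr":[0,0,0]},{"delta_pos":[-0.14,1,0],"dr":[0,0,0]},{"delta_pos":[-0.14,1,0],"dr":[0,0,0]},{"delta_pos":[-0.15,0.54,0],"dr":[0,0,0]},{"delta_pos":[0,0,0],"dr":[0,0,0]}]'
python3 -m handwheel '[{"delta_pos":[0,0,0],"dr":[0,0,0]},{"delta_pos":[0,0,-0.5],"dr":[0,0,0]},{"delta_pos":[0,0,-0.8],"dr":[0,0,0]},{"delta_pos":[0,0,-0.7],"dr":[0,0,0]},{"delta_pos":[0,0,-0.4],"dr":[0,0,0]},{"delta_pos":[0,0,-0.2],"dr":[0,0,0]},{"delta_pos":[0,0,0],"dr":[0,0,0]},{"delta_pos":[0,0,0],"dr":[0,0,0]}]'
```

```text
t: 33.75
eef_pos: [0.6203, 0.08, 0.1292]
ee_rot: [-3.142, 0.0, 0.085]
force: [1.1, 0.6, 0.2]
width: 0.043
gripper_force: 30.0
t: 34.75
eef_pos: [0.5819, 0.337, 0.1288]
ee_rot: [3.141, 0.001, 0.088]
force: [-0.0, -0.2, -0.7]
width: 0.0431
gripper_force: 30.0
t: 35.55
eef_pos: [0.5833, 0.3353, 0.0521]
ee_rot: [-3.141, -0.001, 0.085]
force: [0.4, 1.0, -0.8]
width: 0.0431
gripper_force: 30.0
```

```bash
python3 -m handwheel '[{"delta_pos":[0,0,-0.14],"dr":[0,0,0]},{"delta_pos":[0,0,-0.06],"dr":[0,0,0]},{"delta_pos":[0,0,0],"dr":[0,0,0]},{"delta_pos":[0,0,0],"dr":[0,0,0]}]'
python3 -m handwheel '[{"delta_pos":[0,0,0],"dr":[0,0,0]},{"delta_pos":[0,0,0],"dr":[0,0,0]},{"delta_pos":[0,0,0],"dr":[0,0,0]},{"delta_pos":[0,0,0],"dr":[0,0,0]},{"delta_pos":[0,0,0.6],"dr":[0,0,0]},{"delta_pos":[0,0,0.8],"dr":[0,0,0]},{"delta_pos":[0,0,0.9],"dr":[0,0,0]},{"delta_pos":[0,0,0.6],"dr":[0,0,0]}]' -0.5
python3 -m handwheel '[{"delta_pos":[-0.09,-0.94,0],"dr":[0,0,-1.4]},{"delta_pos":[-0.09,-0.94,0],"dr":[0,0,-1.4]},{"delta_pos":[-0.09,-0.94,0],"dr":[0,0,-1.4]},{"delta_pos":[-0.09,-0.94,0],"dr":[0,0,-1.4]},{"delta_pos":[-0.09,-0.94,0],"dr":[0,0,-1.4]},{"delta_pos":[-0.09,-0.94,0],"dr":[0,0,-1.4]},{"delta_pos":[-0.09,-0.94,-0.2],"dr":[0,0,-1.4]},{"delta_pos":[-0.09,-0.94,-0.2],"dr":[0,0,-1.4]},{"delta_pos":[-0.09,-0.94,-0.2],"dr":[0,0,-1.4]},{"delta_pos":[-0.09,-0.94,-0.2],"dr":[0,0,-1.4]}]'
python3 -m handwheel '[{"delta_pos":[-0.09,-0.94,-0.2],"dr":[0,0,-1.4]},{"delta_pos":[-0.09,-0.94,-0.2],"dr":[0,0,-1.4]},{"delta_pos":[0,0,0],"dr":[0,0,0]},{"delta_pos":[0,0,0],"dr":[0,0,0]}]'
python3 - <<'E'
from h import *
c,im=look('wrist','w10',['block_green','sanding_block','knob_white'])
blob(c,im,(60,60,60),(95,255,255),(240,170,400,330),.03)
look('scene','s10',['foot_dark'],.051)
cv2.imwrite('pics/m10.png',cv2.resize(np.hstack([im[:,:,::-1],cv2.imread('pics/s10.png')]),(800,300),interpolation=cv2.INTER_AREA))
E
```

```text
t: 35.95
eef_pos: [0.583, 0.3355, 0.0462]
ee_rot: [-3.141, -0.001, 0.086]
force: [-1.0, -0.2, 4.3]
width: 0.0433
gripper_force: 30.0
t: 36.75
eef_pos: [0.5832, 0.3355, 0.1343]
ee_rot: [-3.141, -0.001, 0.086]
force: [0.1, -0.0, -0.5]
width: 0.0658
gripper_force: 0.0
t: 37.75
eef_pos: [0.5555, 0.0521, 0.1083]
ee_rot: [-3.141, -0.0, -0.16]
force: [0.1, 0.1, -0.3]
width: 0.0654
gripper_force: 0.0
t: 38.15
eef_pos: [0.5503, -0.0038, 0.0964]
ee_rot: [3.141, 0.0, -0.209]
force: [-0.3, -0.8, 0.1]
width: 0.0658
gripper_force: 0.0
tcp [ 0.5503 -0.0038  0.0964] yaw [179.9936   0.0052 -11.975 ] t 38.15
block_green 0.6 [325. 231.] [ 0.5523 -0.0079  0.    ]
sanding_block 0.93 [285. 100.] [ 0.6434 -0.0005  0.    ]
sanding_block 0.27 [324. 234.] [ 0.5506 -0.0066  0.    ]
knob_white 0.58 [338. 353.] [0.4519 0.0023 0.    ]
blob px [320.68   245.3917] [ 300  208   42   77 2650] xy [ 0.5526 -0.0048] rect mm ((551.3875122070312, -4.602033615112305), (25.780437469482422, 51.30493927001953), 77.95431518554688)
tcp [ 0.5507 -0.0025  0.0967] yaw [-179.983    -0.031   -11.8483] t 38.35
foot_dark 0.64 [348. 322.] [ 0.7421 -0.1062  0.051 ]
foot_dark 0.62 [297. 343.] [ 0.7156 -0.1875  0.051 ]
foot_dark 0.59 [446. 140.] [0.5801 0.3344 0.051 ]
```

View pics/m10.png

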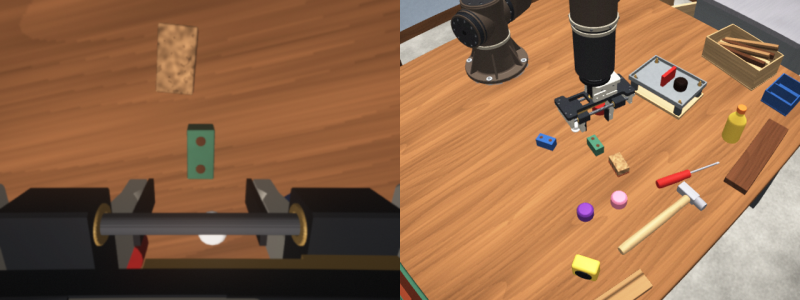

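The dark foot stands in the tray. The green block, at wrist (321,240), is lined up with the jaws.

```bash
python3 -m handwheel '[{"delta_pos":[0.05,-0.05,-0.9],"dr":[0,0,0]},{"delta_pos":[0,0,-0.9],"dr":[0,0,0]},{"delta_pos":[0,0,-0.8],"dr":[0,0,0]},{"delta_pos":[0,0,-0.5],"dr":[0,0,0]},{"delta_pos":[0,0,-0.28],"dr":[0,0,0]},{"delta_pos":[0,0,0],"dr":[0,0,0]},{"delta_pos":[0,0,0],"dr":[0,0,0]}]'
python3 -m handwheel '[{"delta_pos":[0,0,0],"dr":[0,0,0]},{"delta_pos":[0,0,0],"dr":[0,0,0]},{"delta_pos":[0,0,0],"dr":[0,0,0]},{"delta_pos":[0,0,0],"dr":[0,0,0]},{"delta_pos":[0,0,0],"dr":[0,0,0]},{"delta_pos":[0,0,0],"dr":[0,0,0]},{"delta_pos":[0,0,0],"dr":[0,0,0]}]' 1 30
```

```text
t: 39.15
eef_pos: [0.5523, -0.0044, -0.0044]
ee_rot: [-3.141, -0.001, -0.207]
force: [0.5, 1.3, 0.7]
width: 0.0657
gripper_force: 0.0
t: 39.85
eef_pos: [0.5518, -0.0048, -0.0048]
ee_rot: [3.142, -0.0, -0.208]
force: [-1.1, -0.6, 2.3]
width: 0.0279
gripper_force: 30.0
```

```bash
python3 -m handwheel '[{"delta_pos":[0,0,0.6],"dr":[0,0,0]},{"delta_pos":[0,0,1],"dr":[0,0,0]},{"delta_pos":[0,0,1],"dr":[0,0,0]},{"delta_pos":[0,0,1],"dr":[0,0,0]},{"delta_pos":[-0.2,0.92,0.9],"dr":[0,0,1.4]},{"delta_pos":[-0.2,0.92,0],"dr":[0,0,1.4]},{"delta_pos":[-0.2,0.92,0],"dr":[0,0,1.4]},{"delta_pos":[-0.2,0.92,0],"dr":[0,0,1.4]},{"delta_pos":[-0.2,0.92,0],"dr":[0,0,1.4]},{"delta_pos":[-0.2,0.92,0],"dr":[0,0,1.4]}]'
python3 -m handwheel '[{"delta_pos":[-0.2,0.92,0],"dr":[0,0,1.4]},{"delta_pos":[-0.2,0.92,0],"dr":[0,0,1.4]},{"delta_pos":[-0.2,0.92,0],"dr":[0,0,1.4]},{"delta_pos":[-0.2,0.92,0],"dr":[0,0,1.4]},{"delta_pos":[-0.2,0.92,0],"dr":[0,0,1.4]},{"delta_pos":[-0.14,0.92,0],"dr":[0,0,1.4]},{"delta_pos":[0,0,0],"dr":[0,0,0]},{"delta_pos":[0,0,0],"dr":[0,0,0]}]'
```

```text
t: 40.85
eef_pos: [0.5153, 0.1619, 0.13]
ee_rot: [-3.142, 0.0, -0.06]
force: [0.5, 0.4, -0.6]
width: 0.0275
gripper_force: 30.0
t: 41.65
eef_pos: [0.4811, 0.3267, 0.1296]
ee_rot: [3.141, 0.001, 0.086]
force: [0.8, -0.8, -0.6]
width: 0.0276
gripper_force: 30.0
```

Down to eef z 0.046.

```bash
python3 -m handwheel '[{"delta_pos":[0,0,-0.5],"dr":[0,0,0]},{"delta_pos":[0,0,-0.8],"dr":[0,0,0]},{"delta_pos":[0,0,-0.7],"dr":[0,0,0]},{"delta_pos":[0,0,-0.4],"dr":[0,0,0]},{"delta_pos":[0,0,-0.2],"dr":[0,0,0]},{"delta_pos":[0,0,-0.12],"dr":[0,0,0]},{"delta_pos":[0,0,-0.06],"dr":[0,0,0]},{"delta_pos":[0,0,0],"dr":[0,0,0]},{"delta_pos":[0,0,0],"dr":[0,0,0]}]'
```

```text
t: 42.55
eef_pos: [0.4819, 0.3268, 0.0473]
ee_rot: [-3.141, -0.001, 0.086]
force: [-0.0, -0.0, -0.4]
width: 0.0275
gripper_force: 30.0
```

```bash
python3 -m handwheel '[{"delta_pos":[0,0,-0.05],"dr":[0,0,0]},{"delta_pos":[0,0,0],"dr":[0,0,0]}]'
python3 -m handwheel '[{"delta_pos":[0,0,0],"dr":[0,0,0]},{"delta_pos":[0,0,0],"dr":[0,0,0]},{"delta_pos":[0,0,0],"dr":[0,0,0]},{"delta_pos":[0,0,0],"dr":[0,0,0]},{"delta_pos":[0,0,0.6],"dr":[0,0,0]},{"delta_pos":[0,0,0.8],"dr":[0,0,0]},{"delta_pos":[0,0,0.9],"dr":[0,0,0]},{"delta_pos":[0,0,0.9],"dr":[0,0,0]}]' -0.5
python3 -m handwheel '[{"delta_pos":[0,-1,0.1],"dr":[0,0,0]},{"delta_pos":[0,-1,0.1],"dr":[0,0,0]},{"delta_pos":[0,-1,0],"dr":[0,0,0]},{"delta_pos":[0,-1,0],"dr":[0,0,0]},{"delta_pos":[0,-1,0],"dr":[0,0,0]},{"delta_pos":[0,-1,0],"dr":[0,0,0]},{"delta_pos":[0,-1,0],"dr":[0,0,0]},{"delta_pos":[0,-1,0],"dr":[0,0,0]},{"delta_pos":[0,0,0],"dr":[0,0,0]},{"delta_pos":[0,0,0],"dr":[0,0,0]}]'
python3 - <<'E'
from h import *
look('scene','s11',['foot_pale','knob_brass','block_green'],.051)
s=cv2.imread('pics/s11.png'); 
cv2.imwrite('pics/m11.png',np.hstack([cv2.resize(s,(400,300)),cv2.resize(s[70:190,350:510],(400,300),interpolation=cv2.INTER_CUBIC)]))
E
```

```text
t: 42.75
eef_pos: [0.482, 0.327, 0.0462]
ee_rot: [-3.141, -0.001, 0.086]
force: [-2.6, -0.8, 5.9]
width: 0.0278
gripper_force: 30.0
t: 43.55
eef_pos: [0.4815, 0.3262, 0.1419]
ee_rot: [3.141, 0.0, 0.085]
force: [0.0, 0.1, 1.1]
width: 0.0659
gripper_force: 0.0
t: 44.55
eef_pos: [0.4817, 0.086, 0.1473]
ee_rot: [-3.141, -0.0, 0.084]
force: [0.0, 0.5, 0.0]
width: 0.0655
gripper_force: 0.0
tcp [0.4817 0.086  0.1473] yaw [-179.9882   -0.0208    4.8062] t 44.55
knob_brass 0.35 [423. 146.] [0.5594 0.2862 0.051 ]
block_green 0.74 [405. 115.] [0.4699 0.3319 0.051 ]
block_green 0.17 [425. 148.] [0.5658 0.285  0.051 ]
```

View pics/m11.png

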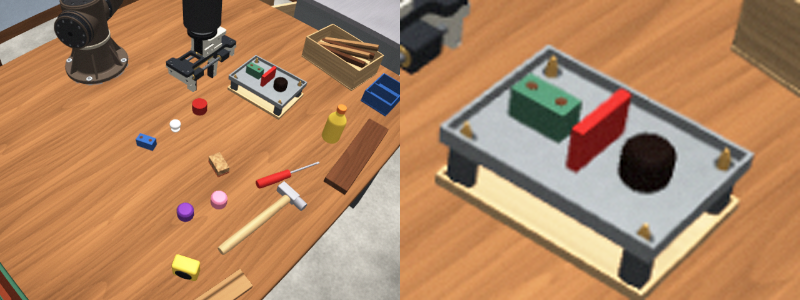

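The tray is level with all four pins through. The green block and dark foot stand upright in it, either side of the fin, and the other objects have not moved.

```bash
python3 -c "
from station import *
print(job_done())"
```

```text
the job is handed in; nothing more can be done
None
```

The job is handed in: the pale foot and brass knob are on the stand floor, the tray sits level on all four pins, the dark foot and green block are upright in it, and the white knob, blue block, cork block and red tin were left where they were.

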